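# Feel a filed neck ring for burrs

### The arm

A 7-joint arm with a two-finger parallel gripper is mounted at the origin on the work surface. World frame = base frame: x ahead of the robot, y to its left, z up, the work surface at z = 0. Lengths are in m, angles in rad, forces in N, time in s.
With the tool pointing down it reaches from about 0.425 to 0.875 m from the base axis. Payload 4.7 kg.
Tool frame: the origin (TCP) lies between the finger pads; the fingertips stand 19 mm ahead of it and the grasp point (between the pads) is the TCP (ctrl.tip_extent is the distance from the TCP to the fingertips, in m); z points along the fingers, y is the line along which they close (so a half turn about z gives the same grasp; the last joint's range is limited). The gripper opens to 87 mm and grips with 3 to 60 N. Pads are 19 mm wide; open, the fingers measure 117 mm over their backs; the gripper's body (75 mm by 190 mm) begins 51 mm behind the grasp point.
Start: joints at [-1.308, 0.321, -0.07, 1.45, 0.023, 1.371, -0.057], TCP at [0.16, 0.63, 0.242] pointing down, gripper open.
Joint ranges: [-2.86, 2.86], [-0.3, 2.09], [-1.38, 1.24], [0.06, 2.45], [-1.56, 4.7], [0.09, 2.05], [-2.69, 2.69]. Speed limits (rad/s): [2.57, 2.57, 3.14, 3.14, 3.14, 3.14, 3.14].

### API

Orientations are given as a rotation vector (axis times angle).
In Python, from bench import ctrl gives the robot as it stands.
- The arm moves only by the shell command python3 -m crank 'ROWS' [OPENING] [FORCE]. ROWS is JSON, a list of rows, each an object of numbers: "tx", "ty", "tz": the shift along the tool's x, y, z in mm; "turn": the turn about the tool's z in units of 5 degrees (1.0 is 5 degrees). In form: [{"tx": .., "ty": .., "tz": .., "turn": ..}, ...]. A call has 1 to 5 rows; each row is the pose to reach, as a shift and turn from the pose commanded when the call began, along the tool's axes at that moment; what a row does not reach only later rows make up. A row lasts 1/8 s, in which the tool goes at most 62.5 mm and 10.7 degrees, less where a joint would pass 70% of its speed; a pose out of reach is approached as far as the arm can. A call with a gripper value outside its range is refused whole. OPENING is the finger opening in mm, from 0 to 87, set as the call begins (- or left out, the last holds). The fingers move at their own pace and stop on an object; FORCE is the grip in N (left out, the last holds). Time passes only in rows, so rows that repeat a pose let the fingers close. It gives the time, the measured TCP pose, the force, the opening and the grip force at its end, in the units of the state.
- ctrl.get_state(): the state, without advancing time (a new reading comes with each control period).
- ctrl.get_image(name): name is "side" or "top"; returns (picture, depth): 384x512x3 uint8, red, green, blue; 384x512 float32, m along the optical axis (not along the pixel's ray), 0 where there is no reading.
- ctrl.camera_model(name): a dict with "intrinsics" (3x3 intrinsics, pixels), "origin" and "orientation" of the camera in the world. Camera axes: x right, y down, z forward; pixel columns grow to the right and rows downward; lengths in m; the calibration is good to about 2 mm. A picture is of the moment at which its call begins. camera_model takes no time and is no camera call.
- ctrl.close_job(): hands the job in; it is judged then, once.
Trained networks look in the newest picture that a camera, given by its name, has taken for a name from the list of things; names that differ only in an ending like _2 or _b are one class to them, and where a whole thing is asked for, a point or a joint stands for the part that bears it (a point fixed in the world has none). Each returns a list of dicts, best first, with "confidence" (0 to 1); they miss things now and then, are a little off and sometimes report something else, mostly with a low value. They report only what shows in the picture. A call takes as long as a camera call. They do not tell look-alikes from the thing itself.
- ctrl.recognise(camera, query): "xyz" ([x, y, z] in m, in world coordinates, good to about 4 mm: the middle of the surface that is visible of it).
- ctrl.mark_of(camera, query): "xyz" ([x, y, z] in m, in world coordinates, good to about 4 mm: a listed point, or the origin of a listed thing).
The state is a dict: "time": time; "joint_positions": joint angles; "qd": joint speeds; "joint_torque": joint torques, N m; "position": TCP position; "tool_rot": TCP orientation; "ft_force": force on the tool from outside, world axes, zero at the start; "torque": the same for the moment, N m; "grip_width": opening from 0.0 (shut) to 1.0 (fully open); "grip_force": force on a finger pad.
Only numpy, scipy, OpenCV 4.12 (cv2) and the standard library are available. Lean on these libraries where they do the work, as an engineer would, in place of code of your own. Each camera call takes 0.05 s, during which the arm holds its last target. There are 200 camera calls.

### The job

The open metal neck ring lying on the round wooden forming block has just been filed: feel it for burrs. With the fingertips held together, set them lightly on top of the bar just past the ball end and run them along the bar, all the way round and without lifting off, to the plain end, then come away. Only stroke the ring, do not shift or lift it, and leave everything else on the bench where it is.

Things in the scene. Friction and masses are not known exactly. Their poses are not given: they have to be found in the camera images.
- block: round forming block: pale wooden disc 200 mm across on a springy 10 mm black pad fixed to the bench; the wood gives straight down, 3 N per mm, 5 mm at most. Unpressed, its rim is 30 mm high; inside the ring is a low core 124 mm across, 35 mm high; in the ring's gap, at the block's +x, a wooden end stop, 36 mm high. Origin: centre of the pad's underside, on the bench; z up; any yaw.
- neck_ring: open ring of bare metal bar, round section 8 mm, 68 mm radius to the bar's centre line, 200 g, level and loose (2 mm play) on the block; top of the bar 38 mm above the bench. Origin: centre of the circle, at its underside; z up, +x to the middle of the gap. Seen from above, counterclockwise from +x, the bar runs from the ball end at 16 degrees the long way round to the plain end at 344 degrees.
- ball_end (a point): centre of the ball, 16 mm across, that finishes one end of the neck ring, 8 mm above the ring's underside and 71 mm from its axis. The ball stands 8 mm higher than the top of the bar, so the fingertips start beside it (about 35 mm along the bar from here). The bar has 24 equal straight pieces of 16 mm, neck_ring_c0 at the ball to neck_ring_c23 at the plain end.
- plain_end (a point): the other end of the neck ring: centre of the bar's plain rounded end, 4 mm above the ring's underside. The bar goes 4 mm past this point. The ring is rigid.
- band: bystander: small brass finger ring, 22 mm across and 6 mm high, lying near the middle of the block's core. Origin: centre of its underside.
- bangle: bystander: closed brass bangle, 68 mm across and 10 mm high, lying beside the block. Origin: centre of its underside.
- loupe: bystander: black eye loupe, 33 mm across, 30 mm high, standing beside the block. Origin: centre of its underside.
- flux_jar: bystander: small jar with a lid, 42 mm across, 55 mm high, beside the block. Origin: centre of its underside.
- hammer: bystander: small ball-faced hammer lying flat, 225 mm long, 26 mm high, handle to its -x. Origin: on the bench below the handle, 80 mm from the head.
- file: bystander: flat file with a wooden handle lying flat, 245 mm long, 22 mm high, handle to its -x. Origin: on the bench below the blade.
Things that resemble listed ones, but are neither listed nor needed, are in the scene too. Leave any pink or turquoise look-alike of the neck_ring alone.

How it is judged:
By the outcome, as a careful person would: the job done as asked, in the order asked, and still so for the second after the job is handed in, with the robot touching nothing.
It also fails if it takes over 64 s, if anything falls off the work surface, if the arm or the gripper's body presses on something with over 40 N, if the wrist force passes 120 N, or if a joint passes its speed limit or range.

## Working session

There is one attempt and no reset: what is moved stays moved. The work goes in short steps, Python scripts to look and compute and a shell command to move; the robot and the scene stay as the last step left them, time stands still between calls to the robot, and variables do not carry over. Pictures are saved under pics/ and viewed, at most 10 in all, crops included, and the job is handed in when it is done.

```bash
mkdir -p pics; ls; cat > h.py <<'E'
import numpy as np, cv2
from bench import ctrl
from scipy.spatial.transform import Rotation as R
def cam(n):
    m=ctrl.camera_model(n);K=np.array(m['intrinsics']);o=np.array(m['origin']);q=np.array(m['orientation'])
    Rm=q if q.shape==(3,3) else (R.from_rotvec(q).as_matrix() if q.size==3 else R.from_quat(q).as_matrix())
    return K,o,Rm
def proj(n,p):
    K,o,Rm=cam(n);c=(np.atleast_2d(p)-o)@Rm;u=c@K.T;return u[:,:2]/u[:,2:]
def cloud(n,d):
    K,o,Rm=cam(n);v,u=np.mgrid[:384,:512];r=np.stack([u,v,np.ones_like(u)],-1)@np.linalg.inv(K).T
    return (r*d[...,None])@Rm.T+o
E
python3 - <<'E'
from h import *
for n in('top','side'):
    im,d=ctrl.get_image(n);cv2.imwrite(f'pics/{n}0.png',im[...,::-1]);np.savez(f'{n}0.npz',im=im,d=d)
    print(n,{k:np.round(v,3).tolist() for k,v in ctrl.camera_model(n).items()})
    for q in('neck_ring','block','ball_end','plain_end'):
        for r in ctrl.mark_of(n,q)[:4]:
            print(q,np.round(r['xyz'],3),round(r['confidence'],2),proj(n,r['xyz']).round())
print(ctrl.get_state(),ctrl.tip_extent)
E
```

```text
pics
top {'intrinsics': [[363.419, 0.0, 253.08], [0.0, 363.419, 195.77], [0.0, 0.0, 1.0]], 'origin': [0.4, 0.067, 1.044], 'orientation': [-2.161, 2.179, -0.152]}
block [ 0.547  0.094 -0.003] 0.67 [[236. 188.]]
ball_end [0.538 0.163 0.033] 0.95 [[211. 190.]]
ball_end [0.682 0.358 0.011] 0.89 [[144. 142.]]
ball_end [ 0.644 -0.19   0.011] 0.8 [[333. 154.]]
ball_end [ 0.52  -0.22   0.004] 0.6 [[344. 196.]]
plain_end [0.709 0.376 0.004] 0.95 [[139. 134.]]
plain_end [ 0.666 -0.163  0.002] 0.92 [[323. 147.]]
plain_end [0.581 0.154 0.03 ] 0.7 [[214. 175.]]
side {'intrinsics': [[488.454, 0.0, 249.199], [0.0, 488.454, 181.753], [0.0, 0.0, 1.0]], 'origin': [0.283, 0.875, 0.806], 'orientation': [-0.379, 2.726, -1.237]}
neck_ring [ 0.458 -0.185  0.003] 0.79 [[297. 146.]]
neck_ring [ 0.712 -0.217 -0.   ] 0.76 [[213. 127.]]
block [ 0.548  0.097 -0.004] 0.68 [[235. 212.]]
ball_end [0.547 0.165 0.041] 0.96 [[226. 218.]]
ball_end [ 0.521 -0.217  0.014] 0.83 [[278. 133.]]
ball_end [ 0.642 -0.194  0.01 ] 0.8 [[234. 132.]]
ball_end [0.677 0.354 0.013] 0.7 [[136. 281.]]
plain_end [ 0.495 -0.243  0.006] 0.
[... 195 characters left out ...]
: array([-1.30790724,  0.32101893, -0.07013998,  1.4505583 ,  0.02261814,
        1.37078938, -0.05692652]), 'qd': array([ 4.84051902e-04,  7.20136459e-04,  8.70631081e-05, -2.12889486e-03,
       -8.58482907e-05, -8.94994991e-04,  3.14956133e-04]), 'joint_torque': array([ 2.66790494e-05, -4.90604603e+01, -4.02492229e-01, -3.12463653e+01,
       -6.35663839e-02,  3.45941714e-02,  5.23705035e-05]), 'position': array([0.16005462, 0.62998119, 0.24154523]), 'tool_rot': array([3.89728303e-01, 3.11727203e+00, 1.32894335e-05]), 'ft_force': array([0.69048   , 0.23607872, 0.16187766]), 'torque': array([-0.01787601,  0.00442386,  0.01337572]), 'grip_force': 0.0, 'grip_width': 1.0017690692571464} 0.019
```

```bash
python3 - <<'E'
from h import *
a=np.load('top0.npz');im=a['im'];d=a['d'];P=cloud('top',d)
cv2.imwrite('pics/crop0.png',cv2.resize(im[135:245,180:300],(720,660)[:2],interpolation=cv2.INTER_CUBIC)[:600,:,::-1])
s=np.load('side0.npz');Ps=cloud('side',s['d'])
from scipy.optimize import least_squares
for n,Q in(('top',P),('side',Ps)):
    q=Q.reshape(-1,3);r=np.hypot(*(q[:,:2]-[.549,.095]).T)
    for lo,hi in((0,.05),(.045,.06),(.064,.072),(.08,.095),(.12,.2)):
        z=q[(r>lo)&(r<hi),2];print(n,lo,np.percentile(z,[5,25,50,75,95]).round(4))
    m=(r<.09)&(r>.055)&(q[:,2]>.0345);
    for it in range(4):
        f=least_squares(lambda p:np.hypot(*(q[m,:2]-p[:2]).T)-p[2],[.549,.095,.068],loss='soft_l1',f_scale=.002)
        rr=np.hypot(*(q[:,:2]-f.x[:2]).T);m=(abs(rr-.068)<.006)&(q[:,2]>.0345)
    print(f.x.round(4),m.sum())
    g=(abs(rr-.068)<.005);az=np.degrees(np.arctan2(*(q[g,:2]-f.x[:2]).T[::-1]))%360
    print([(k*10,round(float(np.max(q[g][(az//10)==k,2],initial=0))*1000)) for k in range(36)])
    # block rim
    m=(abs(q[:,2]-.03)<.003)&(rr<.12)&(rr>.08);print('rim',q[m,:2].min(0),q[m,:2].max(0),(q[m,:2].min(0)+q[m,:2].max(0))/2)
E
```

```text
top 0 [0.0325 0.0343 0.0355 0.0367 0.0386]
top 0.045 [0.0323 0.0342 0.0354 0.0366 0.0385]
top 0.064 [0.0297 0.035  0.037  0.0388 0.0415]
top 0.08 [0.0275 0.0292 0.0305 0.0317 0.0333]
top 0.12 [-2.6000e-03 -6.0000e-04  9.0000e-04  3.0000e-03  1.0444e+00]
[0.5469 0.0933 0.0676] 410
[(0, 39), (10, 42), (20, 42), (30, 40), (40, 42), (50, 41), (60, 41), (70, 40), (80, 45), (90, 49), (100, 41), (110, 40), (120, 42), (130, 44), (140, 43), (150, 41), (160, 40), (170, 42), (180, 39), (190, 38), (200, 41), (210, 39), (220, 40), (230, 42), (240, 41), (250, 40), (260, 40), (270, 41), (280, 42), (290, 41), (300, 39), (310, 40), (320, 40), (330, 41), (340, 42), (350, 41)]
rim [ 0.44766746 -0.00652162] [0.64437631 0.1907151 ] [0.54602189 0.09209674]
side 0 [0.0331 0.0344 0.0355 0.0365 0.0384]
side 0.045 [0.0329 0.0343 0.0353 0.0363 0.0377]
side 0.064 [0.029  0.0338 0.0366 0.0383 0.0402]
side 0.08 [0.0003 0.0285 0.03   0.0311 0.0326]
side 0.12 [-0.0021 -0.0004  0.0008  0.0024  0.0223]
[0.5475 0.095  0.0678] 482
[(0, 40), (10, 40), (20, 41), (30, 39), (40, 39), (50, 39), (60, 38), (70, 39), (80, 46), (90, 48), (100, 40), (110, 40), (120, 40), (130, 40), (140, 41), (150, 39), (160, 41), (170, 40), (180, 41), (190, 39), (200, 43), (210, 40), (220, 40), (230, 39), (240, 39), (250, 39), (260, 41), (270, 39), (280, 40), (290, 40), (300, 40), (310, 40), (320, 39), (330, 40), (340, 41), (350, 40)]
rim [ 0.44873258 -0.00611692] [0.64572353 0.19432275] [0.54722806 0.09410291]
```

View pics/top0.png

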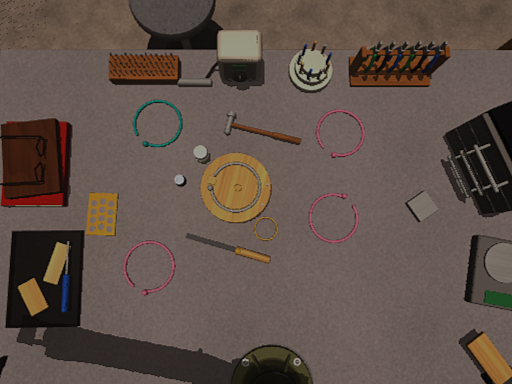

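View pics/crop0.png

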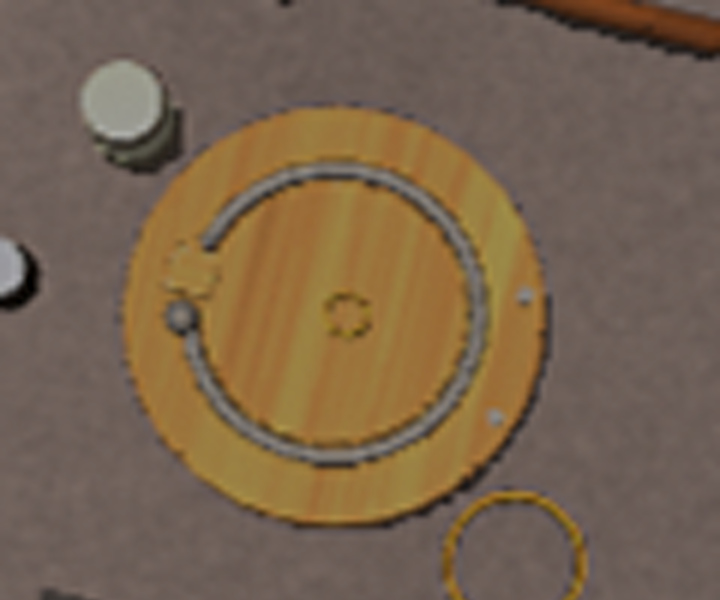

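View pics/side0.png

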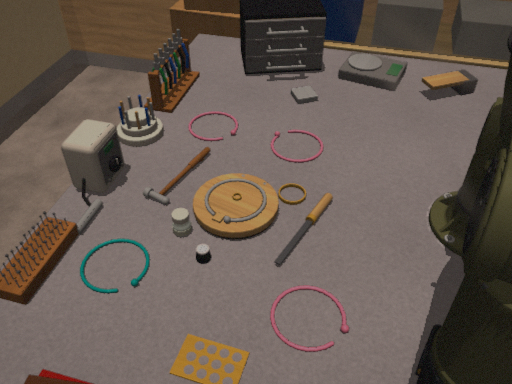

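The ring to stroke is the grey metal one on the wooden block, centred at about (237,188) in the top view. Its ball is at (210,188) and its plain end at (215,176). The look-alikes are turquoise at (158,123) and pink at (340,133), (333,218) and (149,267). None of those is bare metal or on the block, and the enlarged crop confirms the grey one. In the side view it is at (236,201), with the ball at (227,219).

```bash
python3 - <<'E'
from h import *
from scipy.optimize import least_squares
def plane(n,uv,z):
    K,o,Rm=cam(n);r=np.c_[uv,np.ones(len(uv))]@np.linalg.inv(K).T@Rm.T
    return (o+r*((z-o[2])/r[:,2])[:,None])[:,:2]
for n in('top','side'):
    a=np.load(n+'0.npz');hsv=cv2.cvtColor(a['im'],cv2.COLOR_RGB2HSV)
    v,u=np.mgrid[:384,:512];q=plane(n,np.c_[u.ravel(),v.ravel()],.035)
    c=np.array([.547,.094])
    s=hsv[...,1].ravel();val=hsv[...,2].ravel()
    m0=(s<110)&(val>50)
    for i in range(5):
        r=np.hypot(*(q-c).T);m=m0&(abs(r-.068)<(.010 if i<2 else .006))
        f=least_squares(lambda p:np.hypot(*(q[m]-p[:2]).T)-p[2],[*c,.068],loss='soft_l1',f_scale=.002);c=f.x[:2]
    az=np.degrees(np.arctan2(*(q[m]-c).T[::-1]))%360
    h=np.histogram(az,bins=np.arange(0,361,4))[0]
    print(n,f.x.round(4),m.sum(),h.tolist())
    for qn in('ball_end','plain_end'):
        for r in ctrl.mark_of(n,qn):
            e=np.array(r['xyz'])[:2]-c
            if np.hypot(*e)<.09: print(qn,np.degrees(np.arctan2(e[1],e[0])).round(1),np.hypot(*e).round(3))
    P=cloud(n,a['d']).reshape(-1,3);b=(P[:,2]>.041)&(np.hypot(*(P[:,:2]-c-[0,.07]).T)<.02)
    e=P[b,:2].mean(0)-c;print('ballDepth',b.sum(),np.degrees(np.arctan2(e[1],e[0])),np.hypot(*e))
print(ctrl.get_state()['time'])
E
```

```text
top [0.5467 0.0945 0.0678] 411 [6, 6, 3, 5, 5, 6, 3, 6, 5, 4, 5, 4, 3, 5, 6, 3, 0, 0, 0, 0, 0, 3, 8, 7, 2, 5, 5, 4, 4, 6, 5, 5, 4, 6, 4, 5, 5, 5, 5, 4, 4, 5, 5, 6, 6, 4, 5, 6, 5, 4, 4, 5, 5, 4, 5, 5, 4, 6, 5, 5, 5, 5, 5, 5, 5, 6, 3, 6, 6, 3, 6, 5, 5, 5, 5, 5, 5, 4, 4, 6, 4, 6, 4, 5, 5, 5, 4, 5, 6, 3]
ball_end 96.8 0.069
plain_end 60.2 0.069
ballDepth 21 91.96877335839869 0.06942345155631958
side [0.5486 0.0931 0.0679] 541 [4, 6, 6, 3, 8, 3, 4, 7, 4, 6, 5, 6, 8, 6, 8, 5, 0, 0, 0, 0, 1, 7, 7, 9, 9, 9, 8, 8, 9, 8, 9, 8, 9, 8, 7, 9, 8, 6, 6, 6, 8, 6, 5, 7, 6, 6, 5, 9, 4, 5, 6, 4, 5, 6, 6, 5, 5, 6, 6, 5, 6, 6, 8, 6, 5, 6, 6, 7, 6, 8, 6, 7, 8, 6, 6, 6, 7, 6, 6, 5, 7, 5, 7, 5, 7, 5, 6, 6, 5, 6]
ball_end 91.3 0.072
plain_end 59.7 0.072
ballDepth 25 92.41769627473128 0.07313019650079156
0.7
```

```bash
python3 -m crank '[{"tx":0,"ty":0,"tz":0,"turn":0},{"tx":-60,"ty":-60,"tz":0,"turn":0},{"tx":-100,"ty":-100,"tz":0,"turn":0},{"tx":-140,"ty":-140,"tz":0,"turn":0},{"tx":-180,"ty":-180,"tz":0,"turn":0}]' 0 20
```

```text
time: 1.32
position: [0.2889, 0.4133, 0.2418]
tool_rot: [0.39, 3.117, 0.001]
ft_force: [0.8, -0.3, 0.0]
grip_width: 0.514
grip_force: 0.0
```

```bash
python3 -m crank '[{"tx":-50,"ty":-35,"tz":0,"turn":0},{"tx":-100,"ty":-70,"tz":0,"turn":0},{"tx":-150,"ty":-105,"tz":0,"turn":0},{"tx":-200,"ty":-140,"tz":20,"turn":0},{"tx":-240,"ty":-168,"tz":50,"turn":0}]' 
python3 -m crank '[{"tx":-25,"ty":-18,"tz":30,"turn":0},{"tx":-39.6,"ty":-28.1,"tz":60,"turn":0},{"tx":-39.6,"ty":-28.1,"tz":90,"turn":0},{"tx":-39.6,"ty":-28.1,"tz":105,"turn":0},{"tx":-39.6,"ty":-28.1,"tz":105,"turn":0}]'
python3 - <<'E'
from h import *
im,_=ctrl.get_image('side');cv2.imwrite('pics/s1.png',cv2.resize(im[130:260,170:340],(765,585),interpolation=cv2.INTER_CUBIC)[...,::-1])
s=ctrl.get_state();print(s['position'],s['ft_force'])
p=s['position'];c=np.array([.5477,.0938]);e=p[:2]-c;print(np.hypot(*e),np.degrees(np.arctan2(e[1],e[0]))-76)
E
```

```text
time: 1.95
position: [0.4814, 0.1916, 0.1925]
tool_rot: [0.391, 3.114, 0.004]
ft_force: [0.3, 0.9, -0.7]
grip_width: 0.018
grip_force: 0.0
time: 2.58
position: [0.5099, 0.1564, 0.0859]
tool_rot: [-0.389, -3.116, 0.001]
ft_force: [-0.2, 0.1, -0.3]
grip_width: 0.007
grip_force: 0.0
[0.51071818 0.1566789  0.08700279] [ 0.75120433 -0.12964279  0.64723635]
0.072948002065108 44.46163983375807
```

View pics/s1.png

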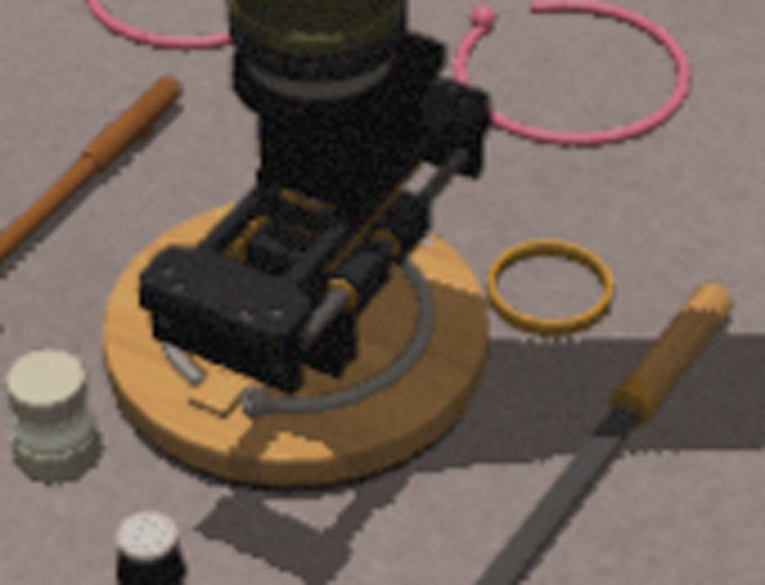

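```bash
python3 -m crank '[{"tx":0,"ty":0,"tz":8,"turn":0},{"tx":0,"ty":0,"tz":16,"turn":0},{"tx":0,"ty":0,"tz":22,"turn":0},{"tx":0,"ty":0,"tz":22,"turn":0},{"tx":0,"ty":0,"tz":22,"turn":0}]'
python3 - <<'E'
from h import *
s=ctrl.get_state();print(s['position'],s['ft_force'])
p=s['position'];c=np.array([.5477,.0938]);e=p[:2]-c;print(np.hypot(*e),np.degrees(np.arctan2(e[1],e[0]))-76, proj('side',[p-[0,0,.019]]))
E
```

```text
time: 3.25
position: [0.5107, 0.1562, 0.0647]
tool_rot: [0.39, 3.117, 0.0]
ft_force: [0.1, -0.1, -0.1]
grip_width: 0.008
grip_force: 0.0
[0.51072432 0.15624157 0.06466081] [ 0.12805774 -0.0766088  -0.14330614]
0.07256824974204577 44.63251312103742 [[242.91973154 217.24709001]]
```

```bash
python3 -m crank '[{"tx":-1.5,"ty":-1.5,"tz":2,"turn":0},{"tx":-3.1,"ty":-3.2,"tz":4,"turn":0},{"tx":-3.1,"ty":-3.2,"tz":6,"turn":0},{"tx":-3.1,"ty":-3.2,"tz":6.5,"turn":0},{"tx":-3.1,"ty":-3.2,"tz":6.5,"turn":0}]'
python3 -m crank '[{"tx":0,"ty":0,"tz":0.5,"turn":0},{"tx":0,"ty":0,"tz":1,"turn":0},{"tx":0,"ty":0,"tz":1,"turn":0}]'
python3 -c "
from bench import ctrl
s=ctrl.get_state();print(s['position'],s['ft_force'])"
```

```text
time: 3.88
position: [0.5128, 0.1524, 0.058]
tool_rot: [-0.39, -3.117, -0.0]
ft_force: [-0.2, 0.1, -0.2]
grip_width: 0.007
grip_force: 0.0
time: 4.25
position: [0.5129, 0.1525, 0.0573]
tool_rot: [0.39, 3.117, 0.0]
ft_force: [0.1, 0.1, 2.1]
grip_width: 0.006
grip_force: 1.0
[0.51293335 0.15246519 0.05731283] [0.13270107 0.10501166 2.05158933]
```

```bash
python3 - <<'E'
import numpy as np
a=np.radians(np.linspace(45,344,71));x=68*np.sin(a);y=68*np.cos(a)
for k in range(14):
    i=5*k;print(k,round(np.degrees(a[i+5]),1),[(round(x[i+j]-x[i],1),round(y[i+j]-y[i],1)) for j in range(1,6)])
E
```

```text
0 66.4 [(np.float64(3.4), np.float64(-3.7)), (np.float64(6.6), np.float64(-7.7)), (np.float64(9.5), np.float64(-11.9)), (np.float64(12.0), np.float64(-16.2)), (np.float64(14.2), np.float64(-20.8))]
1 87.7 [(np.float64(1.9), np.float64(-4.7)), (np.float64(3.4), np.float64(-9.6)), (np.float64(4.5), np.float64(-14.5)), (np.float64(5.3), np.float64(-19.5)), (np.float64(5.7), np.float64(-24.6))]
2 109.1 [(np.float64(0.0), np.float64(-5.1)), (np.float64(-0.4), np.float64(-10.1)), (np.float64(-1.1), np.float64(-15.1)), (np.float64(-2.2), np.float64(-20.1)), (np.float64(-3.7), np.float64(-24.9))]
3 130.4 [(np.float64(-1.8), np.float64(-4.7)), (np.float64(-4.0), np.float64(-9.3)), (np.float64(-6.5), np.float64(-13.7)), (np.float64(-9.4), np.float64(-17.9)), (np.float64(-12.5), np.float64(-21.9))]
4 151.8 [(np.float64(-3.4), np.float64(-3.7)), (np.float64(-7.1), np.float64(-7.2)), (np.float64(-11.1), np.float64(-10.4)), (np.float64(-15.2), np.float64(-13.3)), (np.float64(-19.6), np.float64(-15.8))]
5 173.1 [(np.float64(-4.6), np.float64(-2.2)), (np.float64(-9.3), np.float64(-4.1)), (np.float64
[... 982 characters left out ...]
1)), (np.float64(-1.3), np.float64(15.1)), (np.float64(-1.0), np.float64(20.2)), (np.float64(-0.3), np.float64(25.2))]
11 301.3 [(np.float64(1.1), np.float64(5.0)), (np.float64(2.5), np.float64(9.8)), (np.float64(4.3), np.float64(14.6)), (np.float64(6.4), np.float64(19.2)), (np.float64(8.9), np.float64(23.6))]
12 322.6 [(np.float64(2.8), np.float64(4.2)), (np.float64(5.9), np.float64(8.2)), (np.float64(9.3), np.float64(12.0)), (np.float64(12.9), np.float64(15.5)), (np.float64(16.9), np.float64(18.7))]
13 344.0 [(np.float64(4.1), np.float64(2.9)), (np.float64(8.5), np.float64(5.5)), (np.float64(13.0), np.float64(7.8)), (np.float64(17.7), np.float64(9.7)), (np.float64(22.5), np.float64(11.3))]
```

```bash
python3 -m crank '[{"tx":3.4,"ty":-3.7,"tz":0.4,"turn":0},{"tx":6.6,"ty":-7.7,"tz":0.6,"turn":0},{"tx":9.5,"ty":-11.9,"tz":0.6,"turn":0},{"tx":12,"ty":-16.2,"tz":0.6,"turn":0},{"tx":14.2,"ty":-20.8,"tz":0.6,"turn":0}]'
```

```text
time: 4.88
position: [0.4939, 0.1357, 0.0567]
tool_rot: [0.39, 3.117, 0.001]
ft_force: [2.1, 1.7, 3.8]
grip_width: 0.004
grip_force: 1.7
```

```bash
python3 -m crank '[{"tx":1.9,"ty":-4.7,"tz":0,"turn":0},{"tx":3.4,"ty":-9.6,"tz":0,"turn":0},{"tx":4.5,"ty":-14.5,"tz":0,"turn":0},{"tx":5.3,"ty":-19.5,"tz":0,"turn":0},{"tx":5.7,"ty":-24.6,"tz":0,"turn":0}]'
```

```text
time: 5.5
position: [0.4822, 0.1131, 0.0565]
tool_rot: [-0.39, -3.117, -0.0]
ft_force: [1.4, 3.0, 4.6]
grip_width: 0.005
grip_force: 2.0
```

```bash
python3 -m crank '[{"tx":0,"ty":-5.1,"tz":0,"turn":0},{"tx":-0.4,"ty":-10.1,"tz":0,"turn":0},{"tx":-1.1,"ty":-15.1,"tz":0,"turn":0},{"tx":-2.2,"ty":-20.1,"tz":0,"turn":0},{"tx":-3.7,"ty":-24.9,"tz":0,"turn":0}]'
```

```text
time: 6.12
position: [0.4795, 0.0879, 0.0564]
tool_rot: [-0.39, -3.117, -0.0]
ft_force: [-0.8, 2.9, 3.7]
grip_width: 0.005
grip_force: 2.1
```

```bash
python3 -m crank '[{"tx":-1.8,"ty":-4.7,"tz":0,"turn":0},{"tx":-4,"ty":-9.3,"tz":0,"turn":0},{"tx":-6.5,"ty":-13.7,"tz":0,"turn":0},{"tx":-9.4,"ty":-17.9,"tz":0,"turn":0},{"tx":-12.5,"ty":-21.9,"tz":0,"turn":0}]'
```

```text
time: 6.75
position: [0.4864, 0.0635, 0.0563]
tool_rot: [-0.39, -3.117, 0.0]
ft_force: [-1.4, 2.1, 4.3]
grip_width: 0.006
grip_force: 2.2
```

```bash
python3 -m crank '[{"tx":-3.4,"ty":-3.7,"tz":0,"turn":0},{"tx":-7.1,"ty":-7.2,"tz":0,"turn":0},{"tx":-11.1,"ty":-10.4,"tz":0,"turn":0},{"tx":-15.2,"ty":-13.3,"tz":0,"turn":0},{"tx":-19.6,"ty":-15.8,"tz":0,"turn":0}]'
```

```text
time: 7.38
position: [0.5016, 0.0434, 0.0563]
tool_rot: [-0.39, -3.117, 0.0]
ft_force: [-1.8, 2.5, 4.9]
grip_width: 0.005
grip_force: 2.3
```

```bash
python3 - <<'E'
from h import *
im,_=ctrl.get_image('side');cv2.imwrite('pics/s2.png',cv2.resize(im[130:260,170:340],(765,585),interpolation=cv2.INTER_CUBIC)[...,::-1])
E
```

```text
(no output)
```

View pics/s2.png

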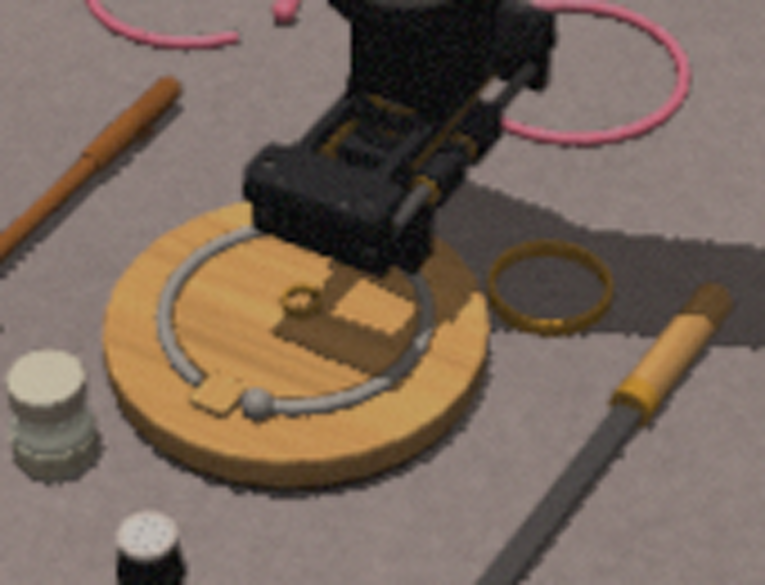

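The ring has not moved: the ball is still beside the stop at (258,402) in the crop, and the fingertips are on the far side of the bar. I'll continue and ease the pressure slightly.

```bash
python3 -m crank '[{"tx":-4.6,"ty":-2.2,"tz":-0.1,"turn":0},{"tx":-9.3,"ty":-4.1,"tz":-0.2,"turn":0},{"tx":-14.1,"ty":-5.6,"tz":-0.2,"turn":0},{"tx":-19,"ty":-6.8,"tz":-0.2,"turn":0},{"tx":-24,"ty":-7.6,"tz":-0.2,"turn":0}]'
```

```text
time: 8.05
position: [0.5232, 0.0301, 0.0566]
tool_rot: [-0.39, -3.117, 0.0]
ft_force: [-2.7, 1.3, 2.9]
grip_width: 0.006
grip_force: 1.9
```

```bash
python3 -m crank '[{"tx":-5.1,"ty":-0.4,"tz":0,"turn":0},{"tx":-10.1,"ty":-0.5,"tz":0,"turn":0},{"tx":-15.2,"ty":-0.1,"tz":0,"turn":0},{"tx":-20.2,"ty":0.6,"tz":0,"turn":0},{"tx":-25.1,"ty":1.7,"tz":0,"turn":0}]'
```

```text
time: 8.68
position: [0.5481, 0.0257, 0.0566]
tool_rot: [0.39, 3.117, -0.0]
ft_force: [-2.6, 0.5, 4.0]
grip_width: 0.008
grip_force: 1.9
```

```bash
python3 -m crank '[{"tx":-4.9,"ty":1.5,"tz":0,"turn":0},{"tx":-9.6,"ty":3.3,"tz":0,"turn":0},{"tx":-14.2,"ty":5.4,"tz":0,"turn":0},{"tx":-18.6,"ty":7.9,"tz":0,"turn":0},{"tx":-22.8,"ty":10.7,"tz":0,"turn":0}]'
```

```text
time: 9.3
position: [0.5729, 0.0307, 0.0567]
tool_rot: [0.39, 3.117, -0.0]
ft_force: [-2.2, -1.6, 4.0]
grip_width: 0.002
grip_force: 1.8
```

```bash
python3 -m crank '[{"tx":-4,"ty":3.1,"tz":0,"turn":0},{"tx":-7.7,"ty":6.5,"tz":0,"turn":0},{"tx":-11.2,"ty":10.2,"tz":0,"turn":0},{"tx":-14.4,"ty":14.1,"tz":0,"turn":0},{"tx":-17.3,"ty":18.3,"tz":0,"turn":0}]'
```

```text
time: 9.93
position: [0.5942, 0.0442, 0.0567]
tool_rot: [0.39, 3.117, -0.0]
ft_force: [-0.9, -1.7, 4.5]
grip_width: 0.008
grip_force: 1.8
```

```bash
python3 -m crank '[{"tx":-2.6,"ty":4.4,"tz":0,"turn":0},{"tx":-4.8,"ty":8.9,"tz":0,"turn":0},{"tx":-6.7,"ty":13.6,"tz":0,"turn":0},{"tx":-8.3,"ty":18.4,"tz":0,"turn":0},{"tx":-9.5,"ty":23.3,"tz":0,"turn":0}]'
```

```text
time: 10.55
position: [0.609, 0.0646, 0.0567]
tool_rot: [0.39, 3.117, -0.0]
ft_force: [-0.6, -2.0, 3.1]
grip_width: 0.008
grip_force: 1.7
```

```bash
python3 -m crank '[{"tx":-0.8,"ty":5,"tz":0,"turn":0},{"tx":-1.3,"ty":10.1,"tz":0,"turn":0},{"tx":-1.3,"ty":15.1,"tz":0,"turn":0},{"tx":-1,"ty":20.2,"tz":0,"turn":0},{"tx":-0.3,"ty":25.2,"tz":0,"turn":0}]'
```

```text
time: 11.18
position: [0.6154, 0.0891, 0.0567]
tool_rot: [0.39, 3.117, 0.0]
ft_force: [0.1, -2.8, 3.7]
grip_width: 0.002
grip_force: 1.7
```

```bash
python3 -m crank '[{"tx":1.1,"ty":5,"tz":0,"turn":0},{"tx":2.5,"ty":9.8,"tz":0,"turn":0},{"tx":4.3,"ty":14.6,"tz":0,"turn":0},{"tx":6.4,"ty":19.2,"tz":0,"turn":0},{"tx":8.9,"ty":23.6,"tz":0,"turn":0}]'
```

```text
time: 11.8
position: [0.6125, 0.1142, 0.0568]
tool_rot: [0.39, 3.117, 0.0]
ft_force: [1.2, -2.5, 2.8]
grip_width: 0.007
grip_force: 1.7
```

```bash
python3 -m crank '[{"tx":2.8,"ty":4.2,"tz":0,"turn":0},{"tx":5.9,"ty":8.2,"tz":0,"turn":0},{"tx":9.3,"ty":12,"tz":0,"turn":0},{"tx":12.9,"ty":15.5,"tz":0,"turn":0},{"tx":16.9,"ty":18.7,"tz":0,"turn":0}]'
```

```text
time: 12.42
position: [0.6006, 0.1366, 0.0568]
tool_rot: [0.39, 3.117, 0.0]
ft_force: [1.0, -1.3, 2.8]
grip_width: 0.006
grip_force: 1.7
```

```bash
python3 -m crank '[{"tx":4.1,"ty":2.9,"tz":0,"turn":0},{"tx":8.5,"ty":5.5,"tz":0,"turn":0},{"tx":13,"ty":7.8,"tz":0,"turn":0},{"tx":17.7,"ty":9.7,"tz":0,"turn":0},{"tx":22.5,"ty":11.3,"tz":0,"turn":0}]'
python3 -m crank '[{"tx":2,"ty":0.6,"tz":0,"turn":0},{"tx":2,"ty":0.6,"tz":0,"turn":0}]'
```

```text
time: 13.05
position: [0.5814, 0.1531, 0.0568]
tool_rot: [0.389, 3.117, 0.001]
ft_force: [2.4, -1.2, 3.0]
grip_width: 0.006
grip_force: 1.7
time: 13.3
position: [0.5795, 0.1542, 0.0566]
tool_rot: [-0.389, -3.117, -0.001]
ft_force: [1.4, 0.7, 4.3]
grip_width: 0.005
grip_force: 1.8
```

```bash
python3 -m crank '[{"tx":0,"ty":0,"tz":-5,"turn":0},{"tx":0,"ty":0,"tz":-15,"turn":0},{"tx":0,"ty":0,"tz":-40,"turn":0},{"tx":0,"ty":0,"tz":-80,"turn":0},{"tx":0,"ty":0,"tz":-120,"turn":0}]'
python3 -m crank '[{"tx":40,"ty":40,"tz":-30,"turn":0},{"tx":80,"ty":80,"tz":-40,"turn":0},{"tx":120,"ty":120,"tz":-40,"turn":0},{"tx":140,"ty":140,"tz":-40,"turn":0},{"tx":140,"ty":140,"tz":-40,"turn":0}]'
python3 - <<'E'
from h import *
a=np.load('side0.npz')['im'];im,_=ctrl.get_image('side')
t0=np.load('top0.npz')['im'];t,_=ctrl.get_image('top')
f=lambda i,r:cv2.resize(i[r],(380,290),interpolation=cv2.INTER_CUBIC)
s=np.s_[130:260,170:340];u=np.s_[135:235,185:305]
cv2.imwrite('pics/end.png',np.vstack([np.hstack([f(a,s),f(im,s)]),np.hstack([f(t0,u),f(t,u)])])[...,::-1])
E
```

```text
time: 13.92
position: [0.5791, 0.1537, 0.1778]
tool_rot: [-0.39, -3.116, 0.001]
ft_force: [0.5, 0.4, 0.4]
grip_width: 0.006
grip_force: 0.0
time: 14.55
position: [0.4763, 0.3266, 0.2167]
tool_rot: [-0.381, -3.117, -0.0]
ft_force: [0.9, 1.0, -0.5]
grip_width: 0.005
grip_force: 0.0
```

View pics/end.png

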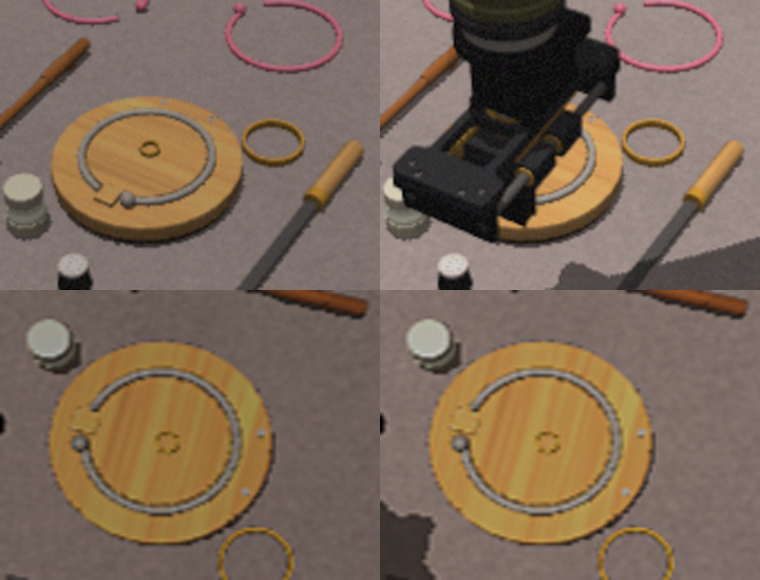

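In the top view (bottom row), the ring, ball, band, jar and bangle are where they were before. The ball is at (80,442) in the before crop and (460,442) in the after crop, which is offset by 380 pixels. The arm is clear of everything.

```bash
python3 -c "
from bench import ctrl
print(ctrl.close_job())"
```

```text
the job is handed in; nothing more can be done
None
```

I stroked the ring in one unbroken pass from just past the ball to the plain end at about 3–5 N, came away, and handed the job in at about 15 s; the before-and-after top pictures show nothing around the block moved.

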